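# Press the jam jar onto the batch stamp and hold it down

## Task

Stamp the batch mark on the underside of the jam jar standing at the front of the table: set the jar upright in the sprung ring cradle of the stamper that it fits (the wider ring of the two), press it straight down until the ring is fully home at the bottom of its travel, and keep it pressed. Finish while still holding the jar down like this, do not let go; leave the squeeze bottle, the white nozzle, the round cutter and the narrow stamper's ring alone.

Things in the scene. Friction and masses are not known exactly. Their poses are not given: they have to be found in the camera images.
- jam_jar: Lidded glass jar of jam with a yellow lid, standing upright at the right front part of the table (another such jar and squeeze bottle stand far back beside the white box and are only furnishing). Round, 64 mm across the body, 66 mm at most at the lid, 100 mm tall, rigid and closed, 0.28 to 0.52 kg. Origin: centre of its underside; z up.
- jar_stamper: The wider of two fixed stampers, fixed to the table: a round grey foot 126 mm across and 22 mm high with a flat black rubber stamp in the middle, three upright steel guide posts with dark caps (tops 58 mm above the table, 50 mm from the axis), and on them the aluminium ring cradle, carried by springs. Origin: centre of the underside of the foot; z up. It may stand on the left or on the right of the narrower one.
- jar_ring_seat (a point): Centre of the ledge inside the wider ring cradle, on which the jar's underside comes to stand; moves with the ring. 44 mm above the table with the ring up, 26 mm with it fully down. The ring's bore is 70 mm across, flared at the mouth; its rim stands 24 mm above this point. z up.
- jar_ring (a joint): Travel of the wider ring cradle: 0 = up (as sprung), 0.018 m = fully down at its hard stop. The spring pushes up with about 6 N at the top, which carries the jar's weight, and 16 N at the bottom; it springs back when let go.
- pot_stamper: The narrower stamper, for small pots, fixed to the table: same build and heights, foot 106 mm across, bore of its ring 50 mm (the jar does not go in). Origin: centre of the underside of the foot.
- pot_ring (a joint): Travel of the narrower ring cradle: 0 = up, 0.018 m = fully down.
- squeeze_bottle: Bystander: white squeeze bottle with red pointed cap, 57 mm across, 195 mm tall, behind the jar (not the one beside the white box). Origin: centre of its underside.
- spare_nozzle: Bystander: white plastic nozzle, 48 mm across, 52 mm tall, in front of the stampers. Origin: centre of its underside.
- ring_cutter: Bystander: round steel cutter, 64 mm across, 35 mm tall, behind the stampers. Origin: centre of its underside.
Not all that is in view belongs to the job. There is more than one size of the jam_jar; the job needs the middle-sized.

How it is judged:
At the end, for the whole second after the job is handed in: Jar upright (0.1 rad) on the ledge of the wider ring (centre within 6 mm, underside within 3 mm), ring pressed to within 2.5 mm of the bottom of its 18 mm travel, jar at rest, the fingers still bearing on it (over 2 N); the narrower ring up (3 mm) (value of joint jar_ring above 0.0155 m and horizontal distance between jam_jar and jar_ring_seat below 0.006 m and z of jam_jar in the frame of jar_ring_seat between -0.003 and 0.003 m and not (angle between jam_jar's own z axis and vertical above 0.1 rad) and contact force between the fingers and jam_jar above 2 N and linear speed of jam_jar below 0.02 m/s and value of joint pot_ring below 0.003 m); the arm keeps its last pose, push and grip.
It fails at once if a bystander is pushed more than 25 mm or tipped over (distance of any of squeeze_bottle, spare_nozzle, ring_cutter from where it was at the start of the episode above 0.025 m or angle between any of squeeze_bottle, spare_nozzle, ring_cutter's own z axis and vertical above 0.5 rad).
It fails at once if the narrower stamper's ring is pressed down more than 6 mm (value of joint pot_ring above 0.006 m).
It also fails if it takes over 40 s, if anything falls off the work surface, if the arm or the gripper's body presses on something with over 40 N, if the wrist force passes 120 N, or if a joint passes its speed limit or range.

## Robot

A 6-joint arm with a two-finger parallel gripper is mounted at the origin on a cart in front of the work surface, level with it; the furniture and walls round the work are solid. World frame = base frame: x ahead of the robot, y to its left, z up, the work surface at z = 0. Lengths are in m, angles in rad, forces in N, time in s.
With the tool pointing down it reaches from about 0.35 to 0.975 m from the base axis. Payload 4.9 kg.
Tool frame: the origin (TCP) lies between the finger pads; the fingertips stand 14 mm ahead of it and the grasp point (between the pads) lies 5 mm behind it (manip.tcp_to_tips is the distance from the TCP to the fingertips, in m); z points along the fingers, y is the line along which they close (so a half turn about z gives the same grasp; the last joint's range is limited). The gripper opens to 85 mm and grips with 20 to 120 N. Pads are 22 mm wide; open, the fingers measure 114 mm over their backs; the gripper's body (76 mm by 85 mm) begins 54 mm behind the grasp point. The pads swing forward as they close: fully open they stand 13 mm farther back than shut.
Start: joints at [-1.347, 0.053, 1.613, -0, 1.476, -0.119], TCP at [0.21, -0.589, 0.245] pointing down, gripper open.
Joint ranges: [-3.01, 3.01], [-1.01, 2.22], [0.06, 2.58], [-1.02, 4.17], [0.09, 2.62], [-3.14, 3.14]. Speed limits (rad/s): [2.57, 2.57, 3.14, 3.14, 3.14, 3.14].

## Interface

Orientations are given as a unit quaternion [w, x, y, z].
In Python, from plant import manip gives the robot as it stands.
- The arm moves only by the tool servo_tool, never from a script. Its argument "moves" is a list that holds one entry, the list of rows, each a list of 7 numbers: the shift along the tool's x, y, z in mm, then the turn, a rotation vector about the tool's x, y, z in degrees, then the finger opening in mm, from 0 to 85.4. In form: [[[x, y, z, ax, ay, az, fingers], ...]]. A call has 1 to 12 rows; each row shifts and turns the commanded pose from where the row before left it, along the tool's axes as they then stand; what a row does not reach is not made up. A row lasts 1/8 s, in which the tool goes at most 62.5 mm and 10.7 degrees, less where a joint would pass 70% of its speed; a pose out of reach is approached as far as the arm can. A call with a gripper value outside its range is refused whole. The fingers move at their own pace and stop on an object; the grip force is fixed at half the most. Time passes only in rows, so rows that do not move let the fingers close. It gives the time, the measured TCP pose, the force, the opening and the grip force at its end, in the units of the state.
- manip.state(): the state, without advancing time (a new reading comes with each control period).
- manip.grab_frame(name): name is "side" or "top" or "wrist"; returns a dict with "image" (420x560x3 uint8, blue, green, red), "mtx" (3x3 intrinsics, pixels), "eye" and "rotation" of the camera in the world. Camera axes: x right, y down, z forward; pixel columns grow to the right and rows downward; lengths in m; the calibration is good to about 2 mm. A picture is of the moment at which its call begins. There is no depth.
- manip.job_done(): hands the job in; it is judged then, once.
The state is a dict: "time": time; "joint_pos": joint angles; "joint_vel": joint speeds; "joint_efforts": joint torques, N m; "tool_pos": TCP position; "tool_rot": TCP orientation; "contact_force": force on the tool from outside, world axes, zero at the start; "ft_torque": the same for the moment, N m; "gripper_width": opening from 0.0 (shut) to 1.0 (fully open); "grasp_force": force on a finger pad.
Only numpy, scipy, OpenCV 4.12 (cv2) and the standard library are available. Lean on these libraries where they do the work, as an engineer would, in place of code of your own. Each camera call takes 0.05 s, during which the arm holds its last target. There are 200 camera calls.

## Working session

There is one attempt and no reset: what is moved stays moved. The work goes in short steps, Python scripts to look and compute and a tool call to move; the robot and the scene stay as the last step left them, time stands still between calls to the robot, and variables do not carry over. Pictures are saved under pics/ and viewed, at most 10 in all, crops included, and the job is handed in when it is done.

Besides the shell and the picture viewer there is one more tool, called in YAML: its name, and indented under it one key for each argument. servo_tool: Moves the arm, as the interface text tells. Its arguments: {"type":"object","properties":{"moves":{"type":"array"}},"required":["moves"]}

```bash
mkdir -p pics; cat > h.py <<'E'
import numpy as np, cv2
from plant import manip
def grab(n, out=None):
    f=manip.grab_frame(n)
    if out: cv2.imwrite('pics/'+out, f['image'])
    return f
def ray(f,u,v):
    d=np.linalg.inv(f['mtx'])@np.array([u,v,1.]); return np.array(f['eye']), np.array(f['rotation'])@d
def onplane(f,u,v,z):
    e,d=ray(f,u,v); return e+d*(z-e[2])/d[2]
def proj(f,p):
    c=np.array(f['rotation']).T@(np.array(p)-np.array(f['eye'])); q=np.array(f['mtx'])@c; return q[:2]/q[2]
E
python3 - <<'E'
from h import *
for n in('top','side'):
    f=grab(n,n+'0.png'); print(n,f['eye'],np.round(f['rotation'],3).tolist(),f['mtx'][0][0])
print(manip.state())
E
```

```text
top [ 0.5523394  -0.04324815  0.98931232] [0.025, -0.698, 0.715, -0.017] 394.0800175625869
side [0.24357759 0.90682896 0.50640086] [0.104, -0.142, 0.826, -0.535] 498.7129788442342
{'time': 0.1, 'joint_pos': array([-1.34695320e+00,  5.33423620e-02,  1.61417381e+00,  2.49973526e-05,
        1.47602812e+00, -1.18981823e-01]), 'joint_vel': array([ 0.00020274, -0.00143851, -0.0039195 ,  0.00232034, -0.00018023,
        0.00094396]), 'joint_efforts': array([ 1.09825349e-03, -3.94902384e+01, -3.71363640e+01, -1.05337549e-04,
        3.93632508e-03, -1.78955014e-05]), 'tool_pos': array([ 0.20998728, -0.58808317,  0.24414378]), 'tool_rot': array([-9.75128972e-04,  9.85344553e-01,  1.70573034e-01, -3.87149943e-05]), 'contact_force': array([-0.15499429, -0.17902517, -0.37254844]), 'ft_torque': array([ 0.04345874,  0.01895582, -0.00860998]), 'grasp_force': 0.0, 'gripper_width': 1.0032518505787311}
```

View pics/top0.png

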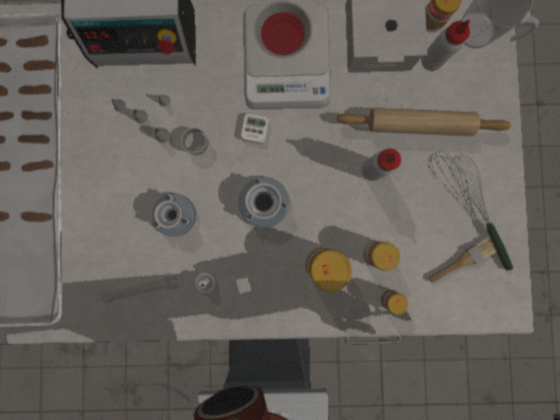

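View pics/side0.png

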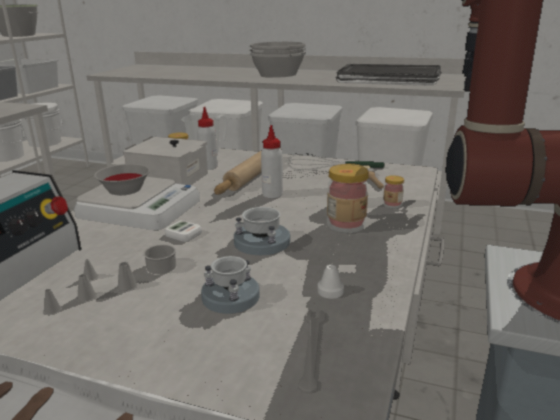

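The top view shows three yellow lids: large (330,270), middle (384,256) and small (397,302). The wide stamper is at (263,202), the narrow one at (173,213), the bottle at (385,162), the nozzle at (205,283) and the cutter at (195,141). The side view agrees, with the middle jar hidden behind the large one. Rotations come as quaternions, so I'll convert them before measuring.

```bash
cat >> h.py <<'E'
from scipy.spatial.transform import Rotation as R
_g=grab
def grab(n,out=None):
    f=_g(n,out); q=np.asarray(f['rotation'])
    if q.size==4: f['rotation']=R.from_quat(np.r_[q[1:],q[0]]).as_matrix()
    return f
def blobs(mask,amin=80):
    mask=cv2.morphologyEx(mask,cv2.MORPH_OPEN,np.ones((3,3),np.uint8))
    cs,_=cv2.findContours(mask,cv2.RETR_EXTERNAL,cv2.CHAIN_APPROX_NONE)
    return [(cv2.contourArea(c),)+cv2.minEnclosingCircle(c) for c in cs if cv2.contourArea(c)>amin]
E
python3 - <<'E'
from h import *
f=grab('top'); hsv=cv2.cvtColor(f['image'],cv2.COLOR_BGR2HSV)
m=cv2.inRange(hsv,(15,140,90),(35,255,255))
for a,(u,v),r in blobs(m):
    for h in (0.1,): 
        p=onplane(f,u,v,h); print('yellow',round(u),round(v),'r',round(r,1),np.round(p[:2],4),'diam',round(2*r*(f['eye'][2]-h)/f['mtx'][0][0],4))
m=cv2.inRange(hsv,(0,150,60),(8,255,255))
for a,(u,v),r in blobs(m,50): print('red',round(u),round(v),r,onplane(f,u,v,.19)[:2])
for n,u,v,z in(('wide',263,202,.022),('narrow',173,213,.022),('nozzle',205,283,.05),('cutter',195,141,.035)):
    print(n,onplane(f,u,v,z)[:2])
# bluish feet
m=cv2.inRange(hsv,(95,40,50),(115,200,200))
for a,(u,v),r in blobs(m,200): print('foot',round(u,1),round(v,1),r,onplane(f,u,v,.022)[:2],2*r*.967/394)
big=cv2.resize(f['image'][130:330,130:430],None,fx=2.6,fy=2.6,interpolation=cv2.INTER_CUBIC); cv2.imwrite('pics/topcrop.png',big)
E
```

```text
yellow 398 304 r 10.1 [ 0.379  -0.3105] diam 0.0457
yellow 331 270 r 20.6 [ 0.4568 -0.165 ] diam 0.0931
yellow 385 256 r 13.9 [ 0.4849 -0.2865] diam 0.0628
yellow 447 2 r 12.1 [ 1.0674 -0.4539] diam 0.0546
red 390 159 10.404426574707031 [ 0.68754752 -0.27944294]
red 458 33 10.694097518920898 [ 0.94790361 -0.43079985]
wide [ 0.61723847 -0.01465403]
narrow [0.59545463 0.20766005]
nozzle [0.4267284  0.12598197]
cutter [0.7704416  0.14855028]
```

View pics/topcrop.png

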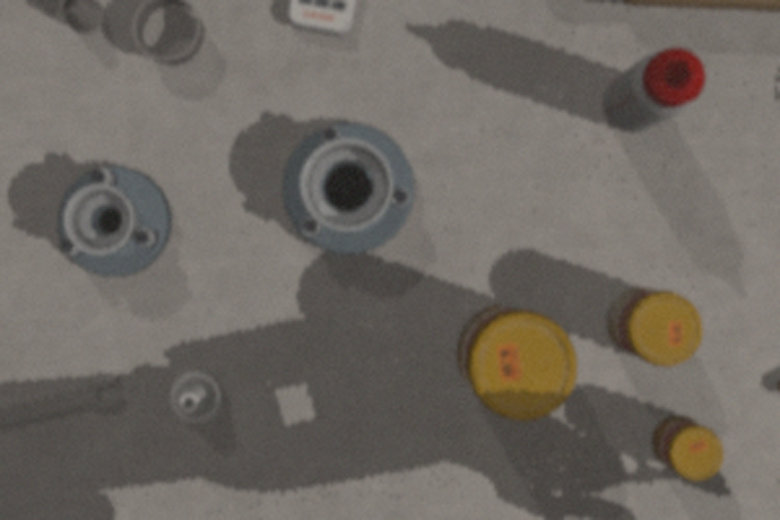

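The middle jar's lid measures about 63 mm (66 expected) at (0.485, -0.287). The large lid is 93 mm and the small one 46 mm, so this is the right jar. The wide stamper is at about (0.617, -0.015). In the crop its rim is centred at (348,185), which is (263.8,201.2) in the full image. Next I go above the jar and turn the closing line away from its neighbours.

servo_tool:
  moves:
    - [[36, -19, 0, 0, 0, 0, 85.4], [36, -19, 0, 0, 0, 0, 85.4], [36, -19, 0, 0, 0, 0, 85.4], [36, -19, 0, 0, 0, 0, 85.4], [36, -19, 0, 0, 0, 0, 85.4], [36, -19, 0, 0, 0, 0, 85.4], [36, -19, 0, 0, 0, 0, 85.4], [36, -19, 0, 0, 0, 0, 85.4], [36, -19, 0, 0, 0, 0, 85.4], [36, -20, 0, 0, 0, 0, 85.4], [0, 0, 0, 0, 0, -9.6, 85.4], [0, 0, 0, 0, 0, -9.6, 85.4]]

```text
time: 1.65
tool_pos: [0.4852, -0.287, 0.2448]
tool_rot: [-0.0, 0.942, 0.336, -0.0]
contact_force: [-0.1, 0.8, -0.7]
gripper_width: 1.0
grasp_force: 0.0
```

servo_tool:
  moves:
    - [[0, 0, 0, 0, 0, -9.6, 85.4], [0, 0, 0, 0, 0, -9.6, 85.4], [0, 0, 0, 0, 0, 0, 85.4]]

```text
time: 2.02
tool_pos: [0.4848, -0.2876, 0.2449]
tool_rot: [-0.0, 0.875, 0.484, -0.0]
contact_force: [1.0, 0.7, 0.1]
gripper_width: 0.995
grasp_force: 0.0
```

```bash
cat >> h.py <<'E'
def tool():
    s=manip.state(); q=s['tool_rot']; return np.array(s['tool_pos']), R.from_quat(np.r_[q[1:],q[0]]).as_matrix()
def to_tool(p):
    t,M=tool(); return np.round(1000*M.T@(np.array(p)-t),1)
E
python3 - <<'E'
from h import *
f=grab('wrist','w1.png'); t,M=tool(); print(t,M.round(3).tolist(),f['eye'])
hsv=cv2.cvtColor(f['image'],cv2.COLOR_BGR2HSV)
for a,(u,v),r in blobs(cv2.inRange(hsv,(15,140,60),(35,255,255))):
    p=onplane(f,u,v,.1); print(round(u),round(v),round(r,1),p.round(4),'diam',2*r*(f['eye'][2]-.1)/f['mtx'][0][0],to_tool(p))
print(proj(f,t+M[:,2]*.0))
E
```

```text
[ 0.4848074  -0.2876189   0.24499057] [[0.532, 0.847, -0.0], [0.847, -0.532, 0.0], [0.0, -0.001, -1.0]] [ 0.5221027  -0.22726995  0.37372532]
191 280 25.4 [ 0.3878 -0.3077  0.1   ] diam 0.03778564130894822 [-68.6 -71.4 145. ]
276 198 40.3 [ 0.4844 -0.2858  0.1   ] diam 0.059971348286329176 [  1.3  -1.3 145. ]
131 57 82.9 [ 0.4529 -0.1477  0.1   ] diam 0.12330247291178846 [ 101.5 -101.3  145. ]
[278.70165216 292.83139974]
```

View pics/w1.png

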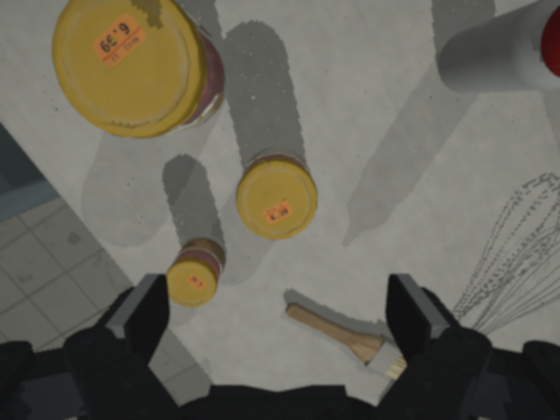

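The wrist view shows the middle jar's lid at (276,198), centred between the fingers, with the large jar upper left and the small one lower left. Its position (0.4844, -0.2858) agrees with the top view to 1 mm. I'll descend and grip.

servo_tool:
  moves:
    - [[1, -1, 30, 0, 0, 0, 85.4], [0, 0, 34, 0, 0, 0, 85.4], [0, 0, 34, 0, 0, 0, 85.4], [0, 0, 34, 0, 0, 0, 85.4], [0, 0, 30, 0, 0, 0, 85.4], [0, 0, 15, 0, 0, 0, 85.4], [0, 0, 0, 0, 0, 0, 85.4], [0, 0, 0, 0, 0, 0, 50], [0, 0, 0, 0, 0, 0, 50], [0, 0, 0, 0, 0, 0, 50], [0, 0, 0, 0, 0, 0, 50], [0, 0, 0, 0, 0, 0, 50]]

```text
time: 3.58
tool_pos: [0.4854, -0.287, 0.0704]
tool_rot: [0.001, 0.874, 0.485, 0.0]
contact_force: [-3.2, 1.0, 6.5]
gripper_width: 0.744
grasp_force: 65.4
```

servo_tool:
  moves:
    - [[0, 0, -15, 0, 0, 0, 50], [0, 0, -30, 0, 0, 0, 50], [0, 0, -35, 0, 0, 0, 50], [0, 0, -35, 0, 0, 0, 50], [0, 0, -35, 0, 0, 0, 50], [0, 0, -30, 0, 0, 0, 50], [0, 0, 0, 0, 0, 0, 50]]

```text
time: 4.45
tool_pos: [0.4858, -0.2872, 0.2517]
tool_rot: [0.003, 0.874, 0.485, 0.001]
contact_force: [0.4, -0.4, -4.6]
gripper_width: 0.74
grasp_force: 67.5
```

```bash
python3 - <<'E'
from h import *
f=grab('top'); im=f['image']; hsv=cv2.cvtColor(im,cv2.COLOR_BGR2HSV); g=cv2.cvtColor(im,cv2.COLOR_BGR2GRAY)
print(hsv[218,263],hsv[202,263],hsv[225,175],hsv[200,300])
x0,y0,w=225,165,76
roi=g[y0:y0+w,x0:x0+w]
m=np.zeros_like(g); m[y0:y0+w,x0:x0+w]=(roi<45)*255
for a,(u,v),r in blobs(m,30): print('dark',u,v,r,onplane(f,u,v,.022)[:2].round(4),2*r*.967/394)
big=cv2.resize(roi,None,fx=4,fy=4,interpolation=cv2.INTER_CUBIC)
for lo,hi in((35,50),(62,100),(100,130)):
    c=cv2.HoughCircles(cv2.GaussianBlur(big,(5,5),0),cv2.HOUGH_GRADIENT,1,20,param1=60,param2=15,minRadius=lo,maxRadius=hi)
    if c is not None:
        for a in c[0][:3]:
            u,v=(a[:2]+.5)/4-.5+[x0,y0]; print(lo,u.round(1),v.round(1),a[2]/4,[onplane(f,u,v,z)[:2].round(4) for z in(.022,.068)])
bl=cv2.inRange(hsv,(95,60,50),(120,255,255)); bl[:, :225]=0; bl[:,305:]=0; bl[:160]=0; bl[250:]=0
for a,(u,v),r in blobs(bl,100): print('foot',u,v,r,onplane(f,u,v,.022)[:2].round(4),2*r*.967/394)
print(manip.state()['tool_pos'],manip.state()['contact_force'])
E
```

```text
[ 0  3 84] [50 20 38] [105   5  97] [ 15  23 132]
dark 263.2826232910156 201.71739196777344 8.208449363708496 [ 0.6179 -0.0154] 0.040292236216782316
35 263.5 200.8 9.625 [array([ 0.6203, -0.016 ]), array([ 0.6171, -0.0173])]
[ 0.48481064 -0.28647823  0.24898697] [-0.35513239  0.46428428 -4.70681078]
```

servo_tool:
  moves:
    - [[20, -2, 0, 0, 0, 0, 50], [40, -4, 0, 0, 0, 0, 50], [40, -4, 0, 0, 0, 0, 50], [40, -5, 0, 0, 0, 0, 50], [40, -4, 0, 0, 0, 0, 50], [20, -2, 0, 0, 0, 0, 50], [0, 0, 0, 0, 0, 0, 50], [0, 0, 0, 0, 0, 0, 50]]

```text
time: 5.5
tool_pos: [0.5721, -0.1059, 0.2474]
tool_rot: [-0.0, 0.875, 0.485, -0.001]
contact_force: [-0.6, 0.2, -4.7]
gripper_width: 0.743
grasp_force: 67.4
```

```bash
python3 - <<'E'
from h import *
f=grab('wrist','w2.png'); t,M=tool(); print(t,f['eye'])
print('expected stamp px',proj(f,[.6175,-.016,.022]),'rim',proj(f,[.6175,-.016,.068]))
g=cv2.GaussianBlur(cv2.cvtColor(f['image'],cv2.COLOR_BGR2GRAY),(5,5),0)
c=cv2.HoughCircles(g,cv2.HOUGH_GRADIENT,1,10,param1=80,param2=30,minRadius=15,maxRadius=120)
if c is not None:
    for u,v,r in c[0][:8]: print(u,v,r,onplane(f,u,v,.022)[:2].round(4),onplane(f,u,v,.068)[:2].round(4))
E
```

```text
[ 0.57216203 -0.10615724  0.24763615] [ 0.60951235 -0.04540601  0.37610897]
expected stamp px [267.79049021  68.97419756] rim [266.28333875  63.78324613]
275.5 302.5 87.4 [ 0.4976 -0.2199] [ 0.5121 -0.1973]
266.5 61.5 52.5 [ 0.6199 -0.0101] [ 0.6185 -0.0147]
267.5 74.5 65.4 [ 0.6148 -0.0198] [ 0.6141 -0.0231]
279.5 313.5 99.5 [ 0.4941 -0.2337] [ 0.5091 -0.2092]
267.5 323.5 110.6 [ 0.4763 -0.2373] [ 0.4936 -0.2124]
259.5 333.5 115.0 [ 0.4619 -0.2433] [ 0.481  -0.2176]
271.5 333.5 103.8 [ 0.4732 -0.2504] [ 0.4909 -0.2238]
256.5 62.5 56.6 [ 0.6118 -0.0061] [ 0.6115 -0.0112]
```

View pics/w2.png

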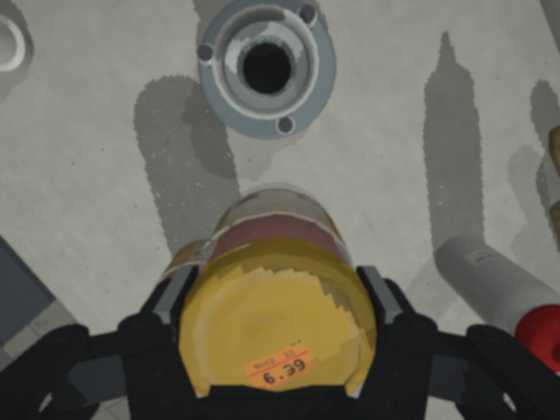

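The wrist view shows the rim circle at (266.5,61.5), caps at (308,13), (206,53) and (286,124), and the black stamp at (267,67). The jar is held with its lid centred at column 278, its front lid edge at about (278,238) and its front bottom edge at about (278,185). Next I check the stamper centre from the caps and the jar's offset in the grip.

```bash
python3 - <<'E'
from h import *
f=grab('wrist'); t,M=tool()
P=np.array([onplane(f,u,v,.058)[:2] for u,v in((308,13),(206,53),(286,124))])
A=2*(P[1:]-P[0]); c=np.linalg.solve(A,(P[1:]**2).sum(1)-(P[0]**2).sum()); print('post centre',c,np.linalg.norm(P-c,axis=1))
print('stamp',onplane(f,267,67,.024)[:2])
im=f['image']; hsv=cv2.cvtColor(im,cv2.COLOR_BGR2HSV)
col=hsv[170:260,279]; 
g=im[:,279].astype(int).sum(1); d=np.abs(np.diff(g)); print('edges',[(i,int(d[i])) for i in range(165,265) if d[i]>45])
z0=t[2]-.0704  # underside height
for lab,x,z in(('bottom',.032,z0),('bottom-chamf',.028,z0),('lid top',.033,z0+.1),('lid top flat',.03,z0+.1)):
    for dx in(-.003,0,.003):
        p=t+M[:,0]*(x+dx); p[2]=z; print(lab,dx,proj(f,p).round(1))
print(to_tool([.6183,-.0148,.25]))
E
```

```text
post centre [ 0.61806402 -0.01604945] [0.04936518 0.04936518 0.04936518]
stamp [ 0.61796043 -0.01473232]
edges [(213, 56), (214, 50)]
bottom -0.003 [278.4 182.7]
bottom 0 [278.4 177.3]
bottom 0.003 [278.4 171.9]
bottom-chamf -0.003 [278.4 189.8]
bottom-chamf 0 [278.4 184.4]
bottom-chamf 0.003 [278.4 179.1]
lid top -0.003 [279.4 251.1]
lid top 0 [279.4 241.4]
lid top 0.003 [279.4 231.5]
lid top flat -0.003 [279.3 260.6]
lid top flat 0 [279.4 251.1]
lid top flat 0.003 [279.4 241.4]
[102.   -9.5  -2.2]
```

servo_tool:
  moves:
    - [[20, -2, 0, 0, 0, 0, 50], [31, -3, 0, 0, 0, 0, 50], [30, -3, 0, 0, 0, 0, 50], [20, -1, 0, 0, 0, 0, 50], [0, 0, 15, 0, 0, 0, 50], [0, 0, 25, 0, 0, 0, 50], [0, 0, 25, 0, 0, 0, 50], [0, 0, 20, 0, 0, 0, 50], [0, 0, 8, 0, 0, 0, 50], [0, 0, 0, 0, 0, 0, 50], [0, 0, 0, 0, 0, 0, 50]]

```text
time: 6.98
tool_pos: [0.6193, -0.0153, 0.1567]
tool_rot: [0.001, 0.874, 0.485, 0.001]
contact_force: [0.8, -0.6, -5.3]
gripper_width: 0.742
grasp_force: 67.5
```

```bash
python3 - <<'E'
from h import *
f=grab('side'); t,M=tool(); print(t,M[:,2].round(4),to_tool([.6177,-.0156,.1144]))
u,v=proj(f,[.618,-.015,.07]).astype(int); print(u,v)
cv2.imwrite('pics/s2.png',cv2.resize(f['image'][v-90:v+70,u-100:u+100],None,fx=3.5,fy=3.5,interpolation=cv2.INTER_CUBIC))
E
```

```text
[ 0.6193782  -0.01525339  0.15686968] [ 2.6e-03 -4.0e-04 -1.0e+00] [-1.2 -1.3 42.5]
260 213
```

View pics/s2.png

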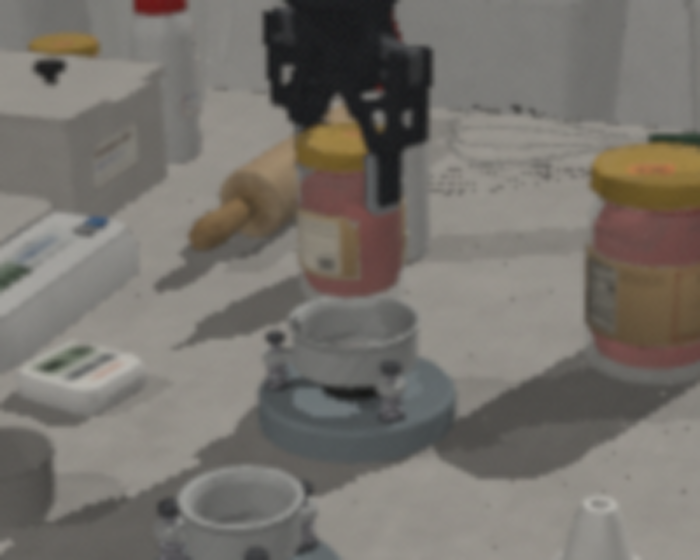

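The side crop shows the jar upright just above the wide ring. Its axis is near column 351 and the ring's near 355, so the jar is about 2 mm too far in +x, matching the computed correction. I'll correct that and lower it into the ring.

servo_tool:
  moves:
    - [[-1, -1.5, 0, 0, 0, 0, 50], [0, 0, 8, 0, 0, 0, 50], [0, 0, 8, 0, 0, 0, 50], [0, 0, 7, 0, 0, 0, 50], [0, 0, 6, 0, 0, 0, 50], [0, 0, 5, 0, 0, 0, 50], [0, 0, 0, 0, 0, 0, 50], [0, 0, 0, 0, 0, 0, 50]]

```text
time: 8.02
tool_pos: [0.6168, -0.0151, 0.1214]
tool_rot: [-0.0, 0.874, 0.485, 0.0]
contact_force: [0.9, -0.1, -5.4]
gripper_width: 0.741
grasp_force: 67.4
```

servo_tool:
  moves:
    - [[0.5, 0.5, 4, 0, 0, 0, 50], [0, 0, 4, 0, 0, 0, 50], [0, 0, 4, 0, 0, 0, 50], [0, 0, 4, 0, 0, 0, 50], [0, 0, 0, 0, 0, 0, 50], [0, 0, 0, 0, 0, 0, 50]]

```text
time: 8.78
tool_pos: [0.6175, -0.0149, 0.1064]
tool_rot: [-0.0, 0.874, 0.485, 0.0]
contact_force: [-5.7, 1.3, 6.8]
gripper_width: 0.739
grasp_force: 68.3
```

servo_tool:
  moves:
    - [[-0.3, -0.5, 3, 0, 0, 0, 50], [0, 0, 3, 0, 0, 0, 50], [0, 0, 2, 0, 0, 0, 50], [0, 0, 2, 0, 0, 0, 50], [0, 0, 0, 0, 0, 0, 50], [0, 0, 0, 0, 0, 0, 50]]

```text
time: 9.52
tool_pos: [0.6175, -0.0149, 0.0977]
tool_rot: [0.0, 0.874, 0.485, 0.001]
contact_force: [-5.6, 2.0, 10.4]
gripper_width: 0.743
grasp_force: 68.7
```

servo_tool:
  moves:
    - [[0, 0, 1, 0, 0, 0, 50], [0, 0, 1, 0, 0, 0, 50], [0, 0, 1, 0, 0, 0, 50], [0, 0, 0, 0, 0, 0, 50], [0, 0, 0, 0, 0, 0, 50]]

```text
time: 10.15
tool_pos: [0.6176, -0.0148, 0.0963]
tool_rot: [0.0, 0.874, 0.485, 0.0]
contact_force: [-10.2, 3.2, 16.7]
gripper_width: 0.735
grasp_force: 69.3
```

servo_tool:
  moves:
    - [[-0.5, -0.8, 1, 0, 0, 0, 50], [0, 0, 1, 0, 0, 0, 50], [0, 0, 0, 0, 0, 0, 50], [0, 0, 0, 0, 0, 0, 50], [0, 0, 0, 0, 0, 0, 50]]

```text
time: 10.78
tool_pos: [0.6175, -0.0148, 0.0962]
tool_rot: [0.001, 0.874, 0.485, 0.001]
contact_force: [-12.5, 2.7, 23.3]
gripper_width: 0.742
grasp_force: 69.8
```

```bash
python3 - <<'E'
from h import *
f=grab('side'); t,M=tool(); s=manip.state(); print(t,s['contact_force'],s['grasp_force'],s['time'])
u,v=proj(f,[.618,-.015,.07]).astype(int)
cv2.imwrite('pics/s3.png',cv2.resize(f['image'][v-80:v+60,u-90:u+90],None,fx=4,fy=4,interpolation=cv2.INTER_CUBIC))
for z in(.05,.068): print('front rim px',((proj(f,[.618,.025,z])-[u-90,v-80])*4).round(),'back',((proj(f,[.618,-.055,z])-[u-90,v-80])*4).round())
E
```

```text
[ 0.61748407 -0.01478748  0.09613578] [-11.85803344   2.12623748  23.31204335] 69.78648741032885 10.825
front rim px [336. 385.] back [389. 327.]
front rim px [335. 354.] back [388. 298.]
```

View pics/s3.png

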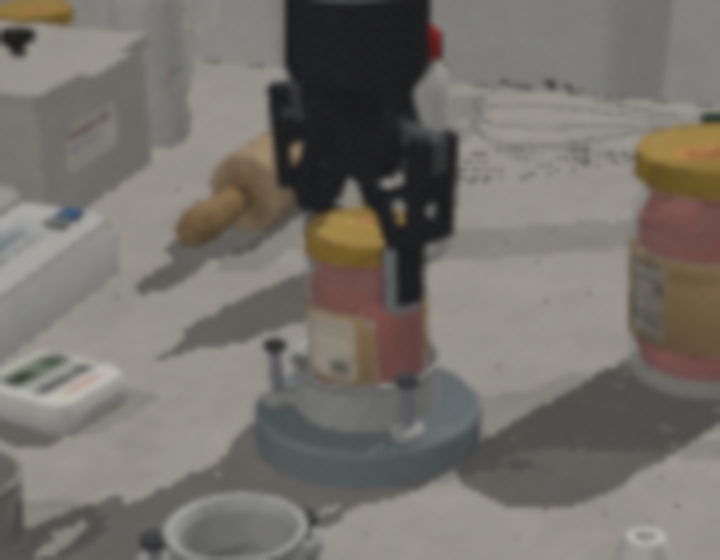

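The side view shows the jar seated upright in the wide ring. The front rim is at row 385, the row computed for the ring fully down. The force rose to 23 N while the tool moved only 0.1 mm, so the ring is on its hard stop. Handing in.

```bash
python3 -c "
from plant import manip
print(manip.job_done()); s=manip.state(); print(s['tool_pos'],s['contact_force'],s['grasp_force'])"
```

```text
the job is handed in; nothing more can be done
None
the job is handed in; nothing more can be done
```

The middle-sized jar is upright in the wider stamper's ring, pressed down to the hard stop and still gripped; I handed the job in at about 10.8 s, and no verdict was returned.

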